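# Rack the finishing things by height

## Robot

A 6-joint arm with a two-finger parallel gripper is mounted at the origin on a cart in front of the work surface, level with it; the furniture and walls round the work are solid. World frame = base frame: x ahead of the robot, y to its left, z up, the work surface at z = 0. Lengths are in mm, angles in rad, forces in N, time in s.
With the tool pointing down it reaches from about 300 to 775 mm from the base axis. Payload 14.6 kg.
Tool frame: the origin (TCP) lies at the very end of the fingers, on their centre line; the grasp point (between the pads) lies 19 mm behind it; z points along the fingers, y is the line along which they close (so a half turn about z gives the same grasp; the last joint's range is limited). The gripper opens to 94 mm and grips with 3 to 60 N. Pads are 16 mm wide; open, the fingers measure 119 mm over their backs; the gripper's body (75 mm by 177 mm) begins 78 mm behind the grasp point.
Start: joints at [-1.264, 0.3, 1.521, -0, 1.321, -0.067], TCP at [200.828, -512.013, 205.446] pointing down, gripper open.
Joint ranges: [-3.03, 3.03], [-0.79, 2.21], [0.23, 2.52], [-1.04, 4.18], [0, 3.07], [-2.55, 2.55]. Speed limits (rad/s): [2.22, 2.22, 2.57, 3.14, 3.14, 3.14].

## Interface

Orientations are given as [roll, pitch, yaw] about the fixed x, y, z axes, in that order (R = Rz(yaw) Ry(pitch) Rx(roll)).
In Python, from cell import manip, optics gives the robot as it stands.
- The arm moves only by the shell command python3 -m crank 'ROWS' [FORCE]. ROWS is JSON, a list of rows, each a list of 7 numbers: the opening in per cent of the stroke, from 0 (shut) to 100 (fully open), then the shift along the tool's x, y, z in mm, then the turn, a rotation vector about the tool's x, y, z in rad. A call has 1 to 10 rows; each row is the pose to reach, as a shift and turn from the pose commanded when the call began, along the tool's axes at that moment; what a row does not reach only later rows make up. A row lasts 1/10 s, in which the tool goes at most 50 mm and 8.59 degrees, less where a joint would pass 70% of its speed; a pose out of reach is approached as far as the arm can. A call with a gripper value outside its range is refused whole. The fingers move at their own pace and stop on an object; FORCE is the grip in N (left out, the last holds). Time passes only in rows, so rows that repeat a pose let the fingers close. It gives the time, the measured TCP pose, the force, the opening and the grip force at its end, in the units of the state.
- manip.read_state(): the state, without advancing time (a new reading comes with each control period).
- optics.camera(name): name is "scene" or "side" or "wrist"; returns (picture, depth): 384x512x3 uint8, red, green, blue; 384x512 float32, mm along the optical axis (not along the pixel's ray), 0 where there is no reading.
- optics.calibration(name): a dict with "camera_matrix" (3x3 intrinsics, pixels), "R" (3x3) and "t" (3): a world point X has camera coordinates R X + t. Camera axes: x right, y down, z forward; pixel columns grow to the right and rows downward; lengths in mm; the calibration is good to about 2 mm. A picture is of the moment at which its call begins: read the wrist's pose just before it. calibration takes no time and is no camera call; for the wrist camera it gives the pose at the moment of the call.
- manip.sign_off(): hands the job in; it is judged then, once.
The state is a dict: "clock": time; "joints": joint angles; "qd": joint speeds; "effort": joint torques, N m; "eef_pos": TCP position; "eef_rot": TCP orientation; "wrist_force": force on the tool from outside, world axes, zero at the start; "moment": the same for the moment, N m; "finger_gap": finger opening in mm; "finger_force": force on a finger pad.
Only numpy, scipy, OpenCV 4.12 (cv2) and the standard library are available. Lean on these libraries where they do the work, as an engineer would, in place of code of your own. Each camera call takes 0.05 s, during which the arm holds its last target. There are 200 camera calls.

## Task

Line up the three glass jars (red peg jar, white pumice jar, brown rosin jar) and the upright strop block on the rack in order of height, one standing centred on each cork disc: the shortest next to the red end block, the tallest next to the white one. Keep them upright, and leave all four standing still.

Things in the scene. Friction and masses are not known exactly. Their poses are not given: they have to be found in the camera images.
- peg_jar: The shortest of the four: a squat glass jar with a dark green-black lid and a red filling, 52 mm diameter, 48 mm high; the sides are straight up to 45 mm. Its origin is the centre of its underside, z up. The lid is fixed on. It stands upright on the bench in front of the rack (a loose yellow tape measure, 64 mm high, lies among the four, at least 15 mm from any); it is round, so its yaw does not matter. Loose; about 0.12 kg.
- pumice_jar: The second shortest: a glass jar of white content with a grey lid, 56 mm diameter, 72 mm high; the sides can be gripped up to 65 mm. Its origin is the centre of its underside, z up. The lid is fixed on. It stands upright on the bench in front of the rack (a loose yellow tape measure, 64 mm high, lies among the four, at least 15 mm from any); it is round, so its yaw does not matter. Loose; about 0.17 kg.
- rosin_jar: The second tallest: a brown glass jar with a pale label and a black lid, 62 mm diameter, 88 mm high; the sides can be gripped up to 80 mm. Its origin is the centre of its underside, z up. The lid is fixed on. It stands upright on the bench in front of the rack (a loose yellow tape measure, 64 mm high, lies among the four, at least 15 mm from any); it is round, so its yaw does not matter. Loose; about 0.3 kg.
- strop_block: The tallest: an upright rectangular wooden block with a black leather face, standing on end, 39 mm (its x) by 53 mm (its y) and 150 mm high. Its origin is the centre of its underside, z up. It stands in front of the rack with its x axis within 0.4 rad of the world's x axis. Grip it across the 39 mm, high up, so that the gripper stays clear of its top; set down hard or let go above the board it rocks for a second. Loose; about 0.3 kg.
- rack: A fixed light wooden board lying on the bench, 115 mm deep (x) by 470 mm long (y) by 12 mm thick, with a dark batten along its back edge (x = 55 to 65 mm, its top at z = 22 mm) and four cork discs in a row. Origin: on the underside, below the middle of the row of discs; x points away from the robot, y along the row to the left. It is turned by up to 0.15 rad.
- red_end: A fixed red painted end block on one end of the rack's board, 80 x 18 x 20 mm; it marks the end where the row starts. It stands at y = +222 or -222 mm in the rack's frame (left or right end, differs from start to start), 57 mm from the centre of the nearest disc. Origin: centre of its underside. The other end has a like block painted white.
- disc_1: A flat cork disc, 72 mm across, let in flush in the top of the rack's board; origin: centre of its face, at x = 0, y = -165 mm, z = 12 mm in the rack's frame. The four discs look alike, in one row, 110 mm apart.
- disc_2: A flat cork disc, 72 mm across, let in flush in the top of the rack's board; origin: centre of its face, at x = 0, y = -55 mm, z = 12 mm in the rack's frame. The four discs look alike, in one row, 110 mm apart.
- disc_3: A flat cork disc, 72 mm across, let in flush in the top of the rack's board; origin: centre of its face, at x = 0, y = 55 mm, z = 12 mm in the rack's frame. The four discs look alike, in one row, 110 mm apart.
- disc_4: A flat cork disc, 72 mm across, let in flush in the top of the rack's board; origin: centre of its face, at x = 0, y = 165 mm, z = 12 mm in the rack's frame. The four discs look alike, in one row, 110 mm apart.
There are look-alikes about, which are no part of the job. Of the things shaped like the strop_block, the wooden one is meant.

How it is judged (in metres and radians):
At the end, for the whole second after the job is handed in: From the red end block to the white one: peg jar, pumice jar, rosin jar, strop block, each standing on the rack with its centre within 15 mm of its disc's centre, upright within 0.1 rad, at rest and released (((y of red_end in the frame of rack above 0 m and horizontal distance between peg_jar and disc_4 below 0.015 m and horizontal distance between pumice_jar and disc_3 below 0.015 m and horizontal distance between rosin_jar and disc_2 below 0.015 m and horizontal distance between strop_block and disc_1 below 0.015 m) or (not (y of red_end in the frame of rack above 0 m) and horizontal distance between peg_jar and disc_1 below 0.015 m and horizontal distance between pumice_jar and disc_2 below 0.015 m and horizontal distance between rosin_jar and disc_3 below 0.015 m and horizontal distance between strop_block and disc_4 below 0.015 m)) and z of peg_jar in the frame of rack between 0.008 and 0.016 m and angle between each of peg_jar, pumice_jar, rosin_jar, strop_block's own z axis and vertical below 0.1 rad and linear speed of each of peg_jar, pumice_jar, rosin_jar, strop_block below 0.02 m/s and angular speed of each of peg_jar, pumice_jar, rosin_jar, strop_block below 0.4 rad/s and z of pumice_jar in the frame of rack between 0.008 and 0.016 m and z of rosin_jar in the frame of rack between 0.008 and 0.016 m and z of strop_block in the frame of rack between 0.008 and 0.016 m); the robot touches nothing.
It fails at once if a jar or the block is tipped over (angle between any of peg_jar, pumice_jar, rosin_jar, strop_block's own z axis and vertical above 0.6 rad).
It also fails if it takes over 112 s, if anything falls off the work surface, if the arm or the gripper's body presses on something with over 40 N, if the wrist force passes 120 N, or if a joint passes its speed limit or range.

## Working session

There is one attempt and no reset: what is moved stays moved. The work goes in short steps, Python scripts to look and compute and a shell command to move; the robot and the scene stay as the last step left them, time stands still between calls to the robot, and variables do not carry over. Pictures are saved under pics/ and viewed, at most 14 in all, crops included, and the job is handed in when it is done.

```bash
ls; mkdir -p pics; python3 - <<'E'
from cell import manip, optics
import cv2,numpy as np
for n in ("scene","side"):
    p,d=optics.camera(n); np.savez(f"pics/{n}0.npz",p=p,d=d)
    cv2.imwrite(f"pics/{n}0.png",cv2.cvtColor(cv2.resize(p,(800,600)),cv2.COLOR_RGB2BGR))
    c=optics.calibration(n); print(n,(-c["R"].T@c["t"]).round(),c["R"][2].round(2))
s=manip.read_state();print(s)
E
```

```text
pics
scene [-63. 588. 951.] [ 0.46 -0.48 -0.75]
side [ 495. -785.  723.] [ 0.04  0.75 -0.66]
{'clock': 0.1, 'joints': array([-1.26356862e+00,  3.00395271e-01,  1.52152784e+00, -1.08404080e-05,
        1.32065444e+00, -6.66032698e-02]), 'qd': array([-0.00081227, -0.00116125, -0.00227985,  0.00012891,  0.00084664,
        0.00047907]), 'effort': array([-8.51491762e-06, -5.32648087e+01, -3.53284621e+01,  7.09433248e-02,
        2.34568800e-02, -5.48014020e-05]), 'eef_pos': array([ 200.77547834, -511.79984135,  204.95043362]), 'eef_rot': array([-3.14060924e+00, -5.50719268e-05,  3.73833634e-01]), 'wrist_force': array([ 0.64802054,  0.36250974, -0.79808498]), 'moment': array([ 0.01609583, -0.05414793,  0.043909  ]), 'finger_force': 0.0, 'finger_gap': 93.87577951292003}
```

View pics/scene0.png

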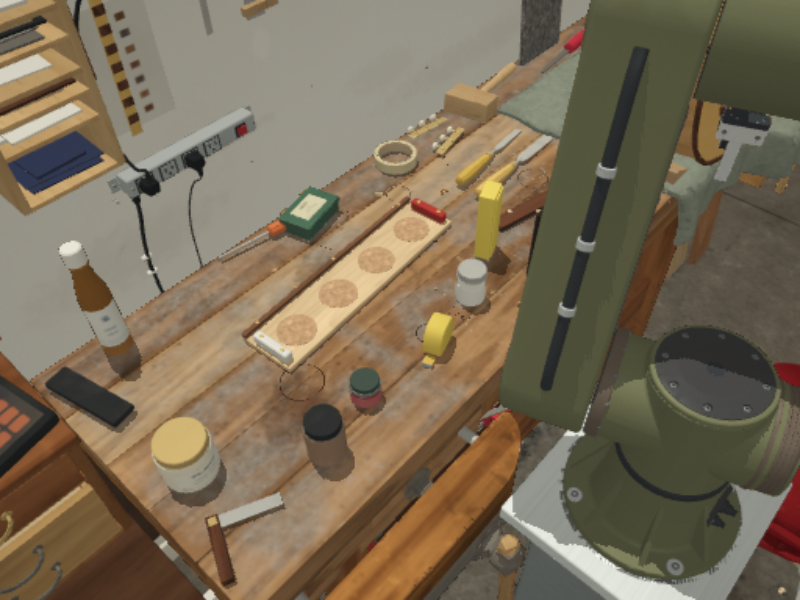

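View pics/side0.png

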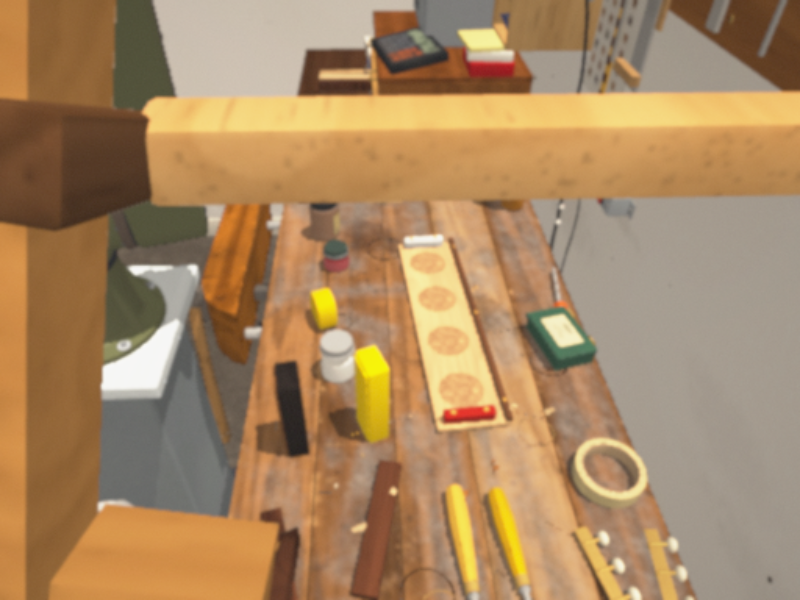

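The scene view shows the rack from white end (273,347) to red end (428,210), with discs at (297,328), (337,293), (376,259) and (411,229). The peg jar is at (365,388), the rosin jar at (325,435), the pumice jar at (471,282) and the tape at (437,335). The side view gives two upright blocks:
- **Black-faced block:** (290,410). The scene view mostly hides it behind the arm, at (538,215).
- **Yellow block:** (370,395), a look-alike.

Other look-alikes are the yellow-lidded white jar at scene (185,455) and the lying brown bar at side (378,530).

```bash
cat > h.py <<'E'
from cell import manip, optics
import cv2,numpy as np
def cloud(p,d,c):
    K,R,t=c["camera_matrix"],np.array(c["R"]),np.array(c["t"])
    v,u=np.mgrid[:384,:512]; X=np.stack([(u-K[0][2])/K[0][0]*d,(v-K[1][2])/K[1][1]*d,d],-1)
    W=(X-t)@R; W[d<=0]=np.nan
    return W
def ray(uv,z,c):
    K,R,t=np.array(c["camera_matrix"]),np.array(c["R"]),np.array(c["t"])
    r=np.c_[np.atleast_2d(uv),np.ones(len(np.atleast_2d(uv)))]@np.linalg.inv(K).T@R; o=-R.T@t
    return o+r*((z-o[2])/r[:,2])[:,None]
E
python3 - <<'E'
from h import *
for n in ("scene","side"):
    f=np.load(f"pics/{n}0.npz"); c=optics.calibration(n); p=f["p"]; W=cloud(p,f["d"],c)
    hsv=cv2.cvtColor(p,cv2.COLOR_RGB2HSV)
    # objects above bench
    m=((W[...,2]>25)&(W[...,2]<200)&(W[...,0]>230)&(W[...,0]<650)&(abs(W[...,1])<480)).astype(np.uint8)
    k,l,st,ce=cv2.connectedComponentsWithStats(m)
    for i in range(1,k):
        if st[i,4]<60: continue
        P=W[l==i]; zt=np.percentile(P[:,2],97); T=P[P[:,2]>zt-5]
        if n=="scene" or 1: print(n,"px",(ce[i]*800/512).round(),"n",st[i,4],"ztop",zt.round(1),"top centre",((T.min(0)+T.max(0))/2).round(1)[:2],T.mean(0).round(1)[:2],"ext",np.ptp(T,0).round()[:2],"rgb",p[l==i].mean(0).round())
    # cork/board
    b=((W[...,2]>6)&(W[...,2]<18)&(W[...,0]>400)&(W[...,0]<680)&(abs(W[...,1])<320))
    hh,s,v=[hsv[...,i].astype(int) for i in range(3)]
    for name,mm in (("red",((hh<6)|(hh>172))&(s>170)&(v>90)),("white",(s<40)&(v>150))):
        mm=mm&(W[...,2]>8)&(W[...,2]<40)&(W[...,0]>400)&(abs(W[...,1])<330)
        k,l,st,ce=cv2.connectedComponentsWithStats(mm.astype(np.uint8)); 
        if k>1:
            i=1+st[1:,4].argmax(); print(n,name,ce[i]*800/512,st[i,4],W[l==i].mean(0).round(1))
# disc colours
f=np.load("pics/scene0.npz");hsv=cv2.cvtColor(f["p"],cv2.COLOR_RGB2HSV)
for u,v in ((297,328),(337,293),(376,259),(411,229),(357,278),(320,310)): print(hsv[int(v*.64),int(u*.64)],cloud(f["p"],f["d"],optics.calibration("scene"))[int(v*.64),int(u*.64)].round(1))
s=manip.read_state(); p,d=optics.camera("wrist"); np.savez("pics/w0.npz",p=p,d=d); cv2.imwrite("pics/w0.png",p[...,::-1])
c=optics.calibration("wrist");R=np.array(c["R"]);print((-R.T@c["t"]).round(1),R.round(3).tolist())
E
```

```text
scene px [488. 214.] n 625 ztop 151.7 top centre [ 494.4 -251.5] [ 494.7 -250.4] ext [41. 55.] rgb [174. 154.  69.]
scene px [433. 211.] n 73 ztop 34.9 top centre [ 624.1 -249.5] [ 624.4 -248.7] ext [47. 19.] rgb [166.  63.  52.]
scene px [534. 232.] n 87 ztop 150.8 top centre [ 393.8 -260.7] [ 393.9 -256.3] ext [13. 30.] rgb [43. 37. 31.]
scene px [471. 278.] n 421 ztop 75.4 top centre [ 441.8 -134. ] [ 440.6 -134. ] ext [52. 51.] rgb [162. 159. 147.]
scene px [437. 331.] n 345 ztop 63.2 top centre [410.9  -9.3] [411.6  -9.9] ext [38. 43.] rgb [195. 170.  78.]
scene px [272. 344.] n 179 ztop 35.0 top centre [608.6 194.4] [605.7 194.2] ext [78. 20.] rgb [209. 203. 186.]
scene px [364. 383.] n 342 ztop 50.9 top centre [430.  152.2] [429.8 151.1] ext [46. 48.] rgb [75. 80. 70.]
scene px [323. 432.] n 829 ztop 90.0 top centre [403.6 264. ] [403.  264.2] ext [57. 55.] rgb [69. 61. 53.]
scene px [183. 451.] n 1475 ztop 87.3 top centre [533.9 421.1] [533.2 422. ] ext [78. 78.] rgb [180. 161. 115.]
scene red [427.90987319 210.32608696] 138 [ 636.1 -244.4   27.2]
scene white [279.33892897 19
[... 552 characters left out ...]
.7] ext [43. 55.] rgb [214. 192.  75.]
side px [289. 403.] n 899 ztop 149.6 top centre [ 384.6 -277.1] [ 385.1 -278.9] ext [37. 53.] rgb [64. 50. 42.]
side px [459. 413.] n 152 ztop 32.5 top centre [ 625.4 -253.8] [ 625.4 -254.6] ext [49. 22.] rgb [217.  75.  53.]
side red [469.06702899 414.13798309] 207 [ 640.3 -257.    28.3]
side white [616.48069551 357.82619113] 913 [ 900.3 -135.3   24.1]
[ 16 102 205] [615.7 131.6  13.1]
[ 16 102 207] [623.5  28.1  13. ]
[ 16 103 199] [631.7 -84.4  13.4]
[ 16 104 203] [ 637.3 -194.4   12.2]
[ 19  84 225] [623.6 -25.   13.1]
[ 19  86 222] [617.4  77.4  11.7]
[ 275.4 -483.5  384.1] [[0.365, -0.931, 0.001], [-0.895, -0.351, 0.275], [-0.256, -0.101, -0.961]]
```

View pics/w0.png

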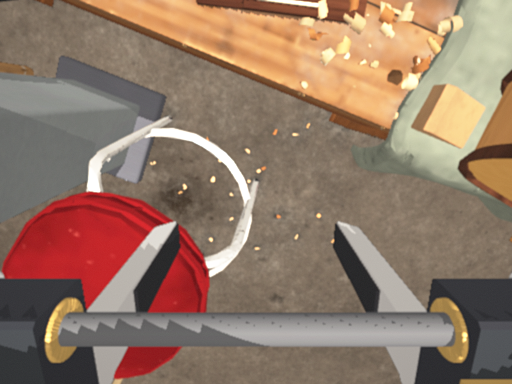

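The wrist view shows only the bin and the bench edge. There are three upright things the size of the strop: the yellow block, the dark block, and nothing else. I'll move above the dark block for a close look; this also clears the scene camera.

```bash
python3 -m crank '[[100,259,-150,-60,0,0,-1.197],[100,259,-150,-60,0,0,-1.197],[100,259,-150,-60,0,0,-1.197],[100,259,-150,-60,0,0,-1.197],[100,259,-150,-60,0,0,-1.197],[100,259,-150,-60,0,0,-1.197],[100,259,-150,-60,0,0,-1.197],[100,259,-150,-60,0,0,-1.197],[100,259,-150,-60,0,0,-1.197],[100,259,-150,-60,0,0,-1.197]]' 30
cat > meas.py <<'E'
from h import *
import sys
# top faces seen by the wrist camera: components above zmin, top centre, extents
def wrist(tag,zmin=25):
    c=optics.calibration("wrist"); p,d=optics.camera("wrist"); W=cloud(p,d,c)
    cv2.imwrite(f"pics/{tag}.png",p[...,::-1]); np.savez(f"pics/{tag}.npz",p=p,d=d,R=c["R"],t=c["t"],K=c["camera_matrix"])
    print("tcp",manip.read_state()["eef_pos"].round(1),manip.read_state()["eef_rot"].round(3))
    cam=-np.array(c["R"]).T@np.array(c["t"])
    m=((W[...,2]>zmin)&(W[...,2]<170)&(W[...,0]>230)&(d>150)).astype(np.uint8)
    k,l,st,ce=cv2.connectedComponentsWithStats(m)
    for i in range(1,k):
        if st[i,4]<300: continue
        P=W[l==i]; zt=np.percentile(P[:,2],95); T=P[P[:,2]>zt-4]
        (cx,cy),(a,b),th=cv2.minAreaRect(T[:,:2].astype(np.float32))
        print("px",ce[i].round(),"z",zt.round(1),"rect centre",round(cx,1),round(cy,1),"size",round(a,1),round(b,1),"ang",round(th,1),"rgb",p[l==i].mean(0).round())
if __name__=="__main__": wrist(sys.argv[1])
E
python3 meas.py w1
python3 - <<'E'
from h import *
p,d=optics.camera("scene"); np.savez("pics/scene1.npz",p=p,d=d); cv2.imwrite("pics/scene1.png",p[...,::-1])
for n in ("scene","side"):
    f=np.load("pics/scene1.npz" if n=="scene" else "pics/side0.npz"); p=f["p"];c=optics.calibration(n); W=cloud(p,f["d"],c)
    hsv=cv2.cvtColor(p,cv2.COLOR_RGB2HSV)
    m=cv2.inRange(hsv,(13,94,150),(18,125,235)); m[~((W[...,0]>540)&(W[...,0]<690)&(abs(W[...,1])<260)&(W[...,2]<20))]=0
    m=cv2.morphologyEx(cv2.morphologyEx(m,cv2.MORPH_OPEN,np.ones((3,3))),cv2.MORPH_CLOSE,np.ones((5,5)))
    for ct in cv2.findContours(m,0,2)[0]:
        if cv2.contourArea(ct)<60: continue
        P=ray(ct[:,0].astype(float),12,c); (x,y),r=cv2.minEnclosingCircle(P[:,:2].astype(np.float32))
        mm=np.zeros_like(m);cv2.drawContours(mm,[ct],-1,255,-1)
        print(n,"disc",round(x,1),round(y,1),"r",round(r,1),"mean",ray(np.argwhere(mm)[:,::-1].astype(float),12,c)[:,:2].mean(0).round(1),"depth z",np.nanmedian(W[mm>0][:,2]).round(1))
E
```

```text
clock: 1.15
eef_pos: [387.0, -277.9, 265.3]
eef_rot: [-3.141, -0.0, 1.566]
wrist_force: [-0.2, -0.1, 0.5]
finger_gap: 94.2
finger_force: 0.0
tcp [ 387.  -278.   265.3] [-3.141 -0.     1.566]
px [304.  43.] z 73.7 rect centre 441.7 -139.3 size 50.6 50.6 ang 1.9 rgb [225. 219. 207.]
px [359. 153.] z 150.9 rect centre 495.1 -255.1 size 33.0 50.0 ang 21.4 rgb [215. 197.  72.]
px [451. 141.] z 33.5 rect centre 640.1 -252.6 size 78.5 17.7 ang 3.6 rgb [219.  77.  58.]
px [252. 176.] z 151.1 rect centre 383.7 -276.9 size 32.9 50.0 ang 9.1 rgb [41. 33. 28.]
px [314. 363.] z 70.4 rect centre 452.8 -552.2 size 34.7 27.0 ang 19.7 rgb [164. 113.  75.]
scene disc 613.3 136.0 r 36.4 mean [612.8 136.2] depth z 12.8
scene disc 620.8 25.9 r 36.0 mean [620.8  26.7] depth z 12.8
scene disc 558.0 -47.5 r 41.5 mean [550.3 -45.3] depth z -0.2
scene disc 628.8 -83.4 r 36.0 mean [628.7 -83.4] depth z 13.1
scene disc 560.2 -179.2 r 47.5 mean [ 559.6 -178.7] depth z -0.6
scene disc 636.8 -193.2 r 35.8 mean [ 638.  -193.8] depth z 12.9
side disc 567.4 -250.3 r 27.7 mean [ 566.9 -252.5] depth z -1.8
side disc 555.0 53.1 r 21.1 mean [555.4  52.3] depth z -2.3
```

View pics/w1.png

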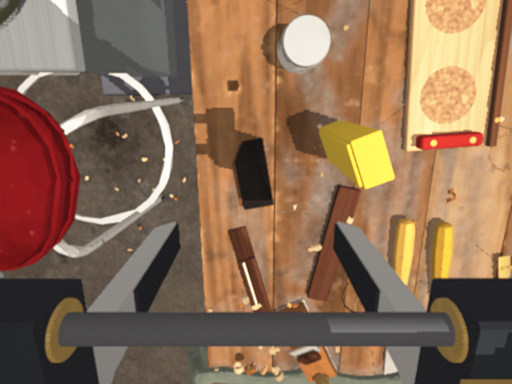

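The wrist view shows the dark block's top at (252,176), the yellow block at (357,155), the pumice jar at (304,43) and discs at (447,95) and (455,8). One close crop from both fixed cameras will confirm the dark block is the wooden one.

```bash
python3 - <<'E'
import cv2,numpy as np
a=cv2.imread("pics/scene1.png")[90:215,270:400]; b=np.load("pics/side0.npz")["p"][205:330,150:280,::-1]
cv2.imwrite("pics/crop.png",np.hstack([cv2.resize(x,(400,385),interpolation=cv2.INTER_CUBIC) for x in (a,b)]))
E
```

```text
(no output)
```

View pics/crop.png

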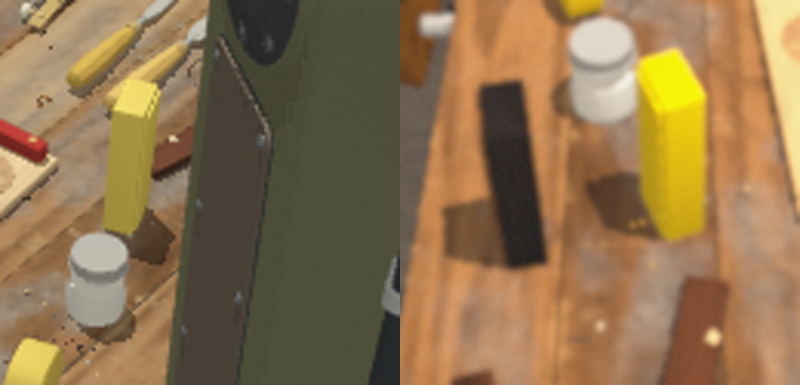

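The crop shows the dark block black on its visible faces and the yellow one yellow on its visible faces. The +x face of the yellow block and the -x face of the dark block are still unseen. I'll look from the +x side and retake the scene view.

```bash
python3 -m crank '[[100,-10,190,-60,0.5,0,0],[100,-10,190,-60,0.5,0,0],[100,-10,190,-60,0.5,0,0],[100,-10,190,-60,0.5,0,0],[100,-10,190,-60,0.5,0,0],[100,-10,190,-60,0.5,0,0],[100,-10,190,-60,0.5,0,0]]'
python3 meas.py w2; python3 - <<'E'
from h import *
p,d=optics.camera("scene"); np.savez("pics/scene2.npz",p=p,d=d)
w=cv2.imread("pics/w2.png"); o=np.load("pics/scene0.npz")["p"][100:190,280:400,::-1]
a=p[60:210,250:410,::-1]
cv2.imwrite("pics/crop2.png",np.hstack([cv2.resize(x,s,interpolation=cv2.INTER_CUBIC) for x,s in ((w,(400,300)),(a,(400,300)))]))
E
```

```text
clock: 1.95
eef_pos: [579.0, -287.6, 323.0]
eef_rot: [-2.638, -0.0, 1.569]
wrist_force: [-0.7, 0.8, -0.5]
finger_gap: 93.9
finger_force: 0.0
tcp [ 578.8 -287.5  323. ] [-2.638 -0.     1.569]
px [265.  48.] z 73.1 rect centre 442.3 -139.9 size 50.9 50.1 ang 15.6 rgb [156. 147. 136.]
px [283. 136.] z 150.5 rect centre 496.1 -255.1 size 32.1 50.0 ang 21.4 rgb [195. 160.  54.]
px [215. 148.] z 150.3 rect centre 385.6 -277.1 size 31.0 49.8 ang 9.9 rgb [43. 36. 32.]
px [413. 135.] z 33.2 rect centre 640.8 -252.8 size 78.5 17.5 ang 3.5 rgb [221.  82.  62.]
px [273. 298.] z 70.5 rect centre 451.9 -543.8 size 38.8 10.5 ang 24.1 rgb [166. 119.  83.]
px [202. 369.] z 161.1 rect centre 327.5 -673.3 size 6.4 47.0 ang 79.8 rgb [125.  86.  51.]
```

View pics/crop2.png

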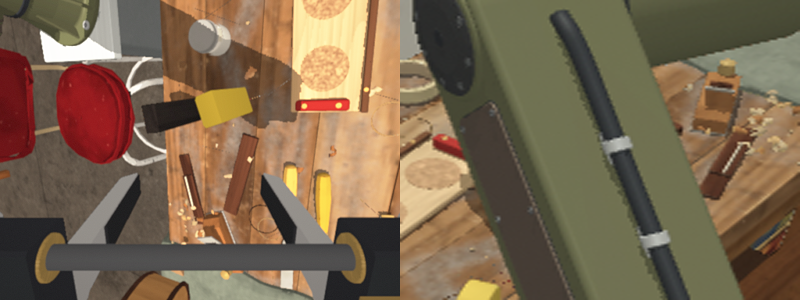

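The yellow block is yellow on its +x face too. The last unseen face is the dark block's -x one, so I'll look from that side.

```bash
python3 -m crank '[[100,0,-200,125,-1.0,0,0],[100,0,-200,125,-1.0,0,0],[100,0,-200,125,-1.0,0,0],[100,0,-200,125,-1.0,0,0],[100,0,-200,125,-1.0,0,0],[100,0,-200,125,-1.0,0,0],[100,0,-200,125,-1.0,0,0],[100,0,-200,125,-1.0,0,0]]'
python3 meas.py w3
```

```text
clock: 2.85
eef_pos: [338.5, -287.0, 312.2]
eef_rot: [2.738, 0.003, 1.567]
wrist_force: [0.2, -0.6, 0.4]
finger_gap: 94.2
finger_force: 0.0
tcp [ 338.9 -287.   311.7] [2.729e+00 2.000e-03 1.566e+00]
px [441.  31.] z 35.6 rect centre 821.2 -94.9 size 80.8 109.2 ang 12.1 rgb [145. 158. 127.]
px [477. 161.] z 150.9 rect centre 900.0 -440.7 size 214.8 7.2 ang 89.9 rgb [179. 167. 152.]
px [249.  44.] z 73.8 rect centre 441.1 -139.9 size 50.3 50.7 ang 37.6 rgb [216. 209. 197.]
px [308. 133.] z 150.9 rect centre 495.1 -255.1 size 33.6 49.9 ang 21.7 rgb [211. 172.  66.]
px [224. 157.] z 151.1 rect centre 383.5 -277.0 size 32.5 50.0 ang 10.3 rgb [65. 48. 37.]
px [254. 299.] z 70.0 rect centre 455.9 -541.3 size 26.2 12.0 ang 16.0 rgb [162. 108.  69.]
px [193. 376.] z 50.0 rect centre 339.4 -658.0 size 18.3 48.7 ang 66.2 rgb [159. 121.  84.]
```

View pics/w3.png

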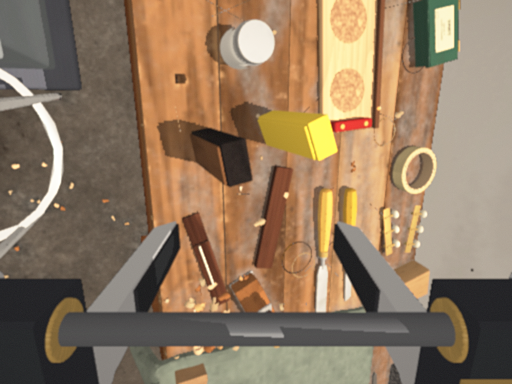

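The dark block's -x face is brown wood, so it is the strop: top at z≈151, centre about (384,-277), x axis at +0.17 rad. The yellow block is the look-alike. Next I'll compute the approach.

```bash
cat > go.py <<'E'
import sys; from cell import manip; import numpy as np
from scipy.spatial.transform import Rotation as S
s=manip.read_state(); R=S.from_euler("xyz",s["eef_rot"]); 
x,y,z,yaw=map(float,sys.argv[1:5]); T=S.from_euler("xyz",[np.pi,0,yaw])
print("tcp",s["eef_pos"].round(1),s["eef_rot"].round(3),"shift",R.inv().apply(np.array([x,y,z])-s["eef_pos"]).round(1),"turn",(R.inv()*T).as_rotvec().round(3))
E
python3 go.py 384.5 -277 190 1.741
```

```text
tcp [ 338.9 -287.   311.7] [2.729e+00 2.000e-03 1.566e+00] shift [ 10.4  -7.1 129.7] turn [ 0.412  0.038 -0.172]
```

```bash
python3 -m crank '[[100,10,-7,130,0.412,0.038,-0.172],[100,10,-7,130,0.412,0.038,-0.172],[100,10,-7,130,0.412,0.038,-0.172],[100,10,-7,130,0.412,0.038,-0.172],[100,10,-7,130,0.412,0.038,-0.172]]'; python3 meas.py w4|head -6; python3 go.py 384.5 -277 84 1.741
```

```text
clock: 3.4
eef_pos: [385.3, -277.1, 188.7]
eef_rot: [-3.126, -0.006, 1.747]
wrist_force: [-0.0, 0.7, 0.4]
finger_gap: 93.9
finger_force: 0.0
tcp [ 385.2 -277.7  189.9] [-3.128 -0.004  1.746]
px [347.  45.] z 73.6 rect centre 441.5 -139.3 size 50.8 50.6 ang 87.4 rgb [219. 212. 201.]
px [393. 194.] z 150.8 rect centre 494.3 -255.1 size 33.7 50.0 ang 21.1 rgb [207. 188.  67.]
px [256. 199.] z 150.9 rect centre 383.8 -276.3 size 32.7 49.6 ang 10.1 rgb [45. 35. 30.]
px [483. 193.] z 33.2 rect centre 632.2 -252.9 size 63.9 18.0 ang 4.4 rgb [211.  66.  53.]
px [271. 372.] z 39.3 rect centre 449.6 -535.4 size 46.8 17.4 ang 10.4 rgb [157.  98.  55.]
tcp [ 385.2 -277.7  189.9] [-3.128 -0.004  1.746] shift [  0.3   0.9 105.9] turn [-0.014 -0.004  0.005]
```

```bash
python3 -m crank '[[100,0,1,40,-0.014,-0.004,0],[100,0,1,80,-0.014,-0.004,0],[100,0,1,106,-0.014,-0.004,0],[100,0,1,106,-0.014,-0.004,0],[0,0,1,106,-0.014,-0.004,0],[0,0,1,106,-0.014,-0.004,0],[0,0,1,106,-0.014,-0.004,0],[0,0,1,106,-0.014,-0.004,0],[0,0,1,106,-0.014,-0.004,0],[0,0,1,106,-0.014,-0.004,0]]' 30
```

```text
clock: 4.45
eef_pos: [384.7, -277.2, 83.2]
eef_rot: [-3.14, -0.001, 1.748]
wrist_force: [0.3, -0.2, 0.2]
finger_gap: 49.6
finger_force: 0.0
```

```bash
python3 -m crank '[[0,0,0,0,0,0,0],[0,0,0,0,0,0,0],[0,0,0,0,0,0,0]]' 30
```

```text
clock: 4.75
eef_pos: [384.6, -277.1, 83.0]
eef_rot: [-3.139, -0.002, 1.748]
wrist_force: [-0.3, -0.0, 0.6]
finger_gap: 33.7
finger_force: 30.0
```

```bash
python3 -m crank '[[0,0,0,-5,0,0,0],[0,0,0,-20,0,0,0],[0,0,0,-40,0,0,0],[0,0,0,-65,0,0,0],[0,0,0,-90,0,0,0],[0,0,0,-110,0,0,0],[0,0,0,-115,0,0,0],[0,0,0,-115,0,0,0]]' 30
python3 go.py 613 133 198 1.741
python3 go.py 613 133 198 1.638
python3 - <<'E'
from h import *
# discs from wrist views: cork mask, cast on z=12
for tag in ("w1","w2","w3","w4"):
    f=np.load(f"pics/{tag}.npz"); c=dict(R=f["R"],t=f["t"],camera_matrix=f["K"]); W=cloud(f["p"],f["d"],c)
    hsv=cv2.cvtColor(f["p"],cv2.COLOR_RGB2HSV)
    b=(abs(W[...,2]-12)<7)&(W[...,0]>540)&(W[...,0]<700)
    m=(cv2.inRange(hsv,(0,92,0),(17,255,255))>0)&b; m=cv2.medianBlur(m.astype(np.uint8)*255,7)
    for ct in cv2.findContours(m,0,2)[0]:
        if cv2.contourArea(ct)<800: continue
        P=ray(ct[:,0].astype(float),12,c); (x,y),r=cv2.minEnclosingCircle(P[:,:2].astype(np.float32)); print(tag,round(x,1),round(y,1),"r",round(r,1))
E
```

```text
clock: 5.55
eef_pos: [384.9, -277.3, 198.1]
eef_rot: [-3.14, -0.001, 1.748]
wrist_force: [-0.7, 0.2, -2.4]
finger_gap: 33.3
finger_force: 30.0
tcp [ 384.9 -277.3  198.1] [-3.140e+00 -1.000e-03  1.748e+00] shift [363.7 296.8   0. ] turn [-0.002 -0.001  0.007]
tcp [ 384.9 -277.3  198.1] [-3.140e+00 -1.000e-03  1.748e+00] shift [363.7 296.8   0. ] turn [-0.002 -0.001  0.11 ]
w1 636.3 -195.6 r 35.7
w1 628.9 -86.7 r 36.1
w2 624.7 -216.0 r 58.6
w2 625.7 -98.1 r 33.1
w3 635.9 -195.3 r 34.3
w3 628.7 -84.8 r 35.2
w4 635.9 -195.9 r 36.1
```

```bash
python3 -m crank '[[0,15,12,0,0,0,0.01],[0,50,41,0,0,0,0.02],[0,88,72,0,0,0,0.03],[0,126,103,0,0,0,0.04],[0,164,134,0,0,0,0.05],[0,202,165,0,0,0,0.06],[0,240,196,0,0,0,0.07],[0,278,227,0,0,0,0.08],[0,316,258,0,0,0,0.09],[0,345,281,0,0,0,0.1]]' && python3 -m crank '[[0,13,11,0,0,0,0.01],[0,19,16,0,0,0,0.01],[0,19,16,0,0,0,0.01],[0,19,16,0,0,0,0.01]]'; python3 meas.py w5; python3 go.py 613 133 130 1.638
```

```text
clock: 6.55
eef_pos: [601.0, 114.4, 195.9]
eef_rot: [-3.137, -0.001, 1.649]
wrist_force: [0.5, -0.7, -3.5]
finger_gap: 33.6
finger_force: 30.0
clock: 6.95
eef_pos: [614.8, 131.1, 197.3]
eef_rot: [-3.138, -0.001, 1.637]
wrist_force: [0.4, -0.0, -2.7]
finger_gap: 33.3
finger_force: 30.0
tcp [614.9 130.9 197.7] [-3.139e+00 -1.000e-03  1.637e+00]
px [43. 31.] z 88.2 rect centre 413.3 253.8 size 46.6 39.0 ang 82.1 rgb [105.  91.  74.]
px [255. 118.] z 33.2 rect centre 609.0 190.4 size 78.8 16.7 ang 3.8 rgb [240. 234. 222.]
px [ 87. 148.] z 48.5 rect centre 431.3 147.4 size 47.0 46.2 ang 5.4 rgb [82. 89. 79.]
px [257. 175.] z 168.0 rect centre 613.2 155.2 size 33.6 3.7 ang 7.0 rgb [47. 37. 31.]
px [497. 261.] z 61.1 rect centre 900.5 28.2 size 75.8 2.9 ang 90.0 rgb [183. 172. 158.]
px [ 78. 279.] z 61.6 rect centre 413.8 -13.8 size 34.2 39.1 ang 20.9 rgb [218. 201.  79.]
px [471. 365.] z 69.6 rect centre 900.4 -77.3 size 56.2 2.7 ang 89.7 rgb [182. 172. 158.]
tcp [614.9 130.9 197.7] [-3.139e+00 -1.000e-03  1.637e+00] shift [ 2.1 -1.5 67.7] turn [-0.003 -0.001 -0.001]
```

View pics/w5.png

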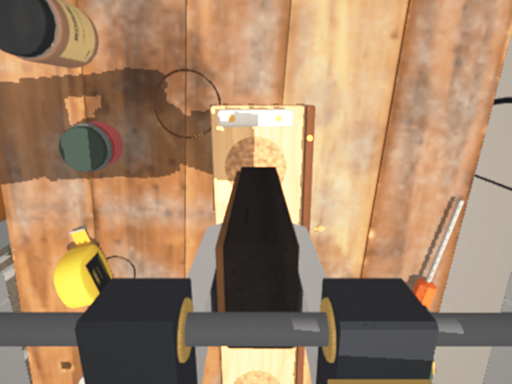

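The block hangs straight in the grip. The white end block at (255,118) gives disc_4 ≈ (613,133.5), matching the other measurements. Lowering it, slowly near the board.

```bash
python3 -m crank '[[0,2,-1,20,0,0,0],[0,2,-1,45,0,0,0],[0,2,-1,70,0,0,0],[0,2,-1,86,0,0,0],[0,2,-1,92,0,0,0],[0,2,-1,95,0,0,0],[0,2,-1,97,0,0,0],[0,2,-1,98,0,0,0],[0,2,-1,98,0,0,0],[0,2,-1,98,0,0,0]]'
```

```text
clock: 8.0
eef_pos: [614.0, 134.1, 100.4]
eef_rot: [-3.14, -0.001, 1.638]
wrist_force: [0.5, -0.9, -2.6]
finger_gap: 33.2
finger_force: 30.0
```

```bash
python3 -m crank '[[0,0,0,1,0,0,0],[0,0,0,2,0,0,0],[0,0,0,3,0,0,0],[0,0,0,4,0,0,0],[0,0,0,4.5,0,0,0],[0,0,0,4.5,0,0,0]]';python3 -m crank '[[0,0,0,0.5,0,0,0],[0,0,0,1,0,0,0],[0,0,0,1,0,0,0]]'
```

```text
clock: 8.6
eef_pos: [613.8, 134.0, 95.3]
eef_rot: [-3.139, -0.001, 1.638]
wrist_force: [-0.3, 0.4, -2.6]
finger_gap: 33.6
finger_force: 30.0
clock: 8.9
eef_pos: [613.9, 134.1, 95.0]
eef_rot: [-3.14, -0.001, 1.638]
wrist_force: [-3.7, 0.1, 4.7]
finger_gap: 34.0
finger_force: 30.0
```

```bash
python3 -m crank '[[38,0,0,0,0,0,0],[40,0,0,0,0,0,0],[44,0,0,0,0,0,0],[50,0,0,0,0,0,0],[60,0,0,0,0,0,0],[75,0,0,0,0,0,0],[75,0,0,0,0,0,0],[75,0,0,-15,0,0,0],[75,0,0,-40,0,0,0],[75,0,0,-80,0,0,0]]'; python3 -m crank '[[100,0,0,-30,0,0,0],[100,0,0,-40,0,0,0]]'; python3 meas.py w6 | head -5; python3 go.py 404 260 215 1.571
```

```text
clock: 9.9
eef_pos: [613.2, 133.8, 174.6]
eef_rot: [-3.136, -0.001, 1.638]
wrist_force: [1.1, 0.2, 0.5]
finger_gap: 70.7
finger_force: 0.0
clock: 10.1
eef_pos: [615.1, 134.1, 219.3]
eef_rot: [3.138, -0.002, 1.638]
wrist_force: [0.2, -0.3, -1.3]
finger_gap: 83.3
finger_force: 0.0
tcp [615.  134.  218.8] [ 3.138e+00 -2.000e-03  1.638e+00]
px [48. 34.] z 88.3 rect centre 406.0 257.1 size 55.0 50.3 ang 4.4 rgb [78. 69. 58.]
px [496. 220.] z 79.7 rect centre 900.2 58.2 size 3.7 55.8 ang 1.3 rgb [149. 140. 128.]
px [253. 120.] z 33.3 rect centre 608.8 190.6 size 78.4 17.7 ang 4.8 rgb [218. 209. 194.]
px [ 95. 148.] z 48.5 rect centre 431.2 147.7 size 46.4 47.0 ang 72.9 rgb [63. 68. 60.]
tcp [615.  134.  218.8] [ 3.138e+00 -2.000e-03  1.638e+00] shift [ 139.8 -202.1    3.4] turn [ 0.003 -0.002  0.067]
```

```bash
python3 -m crank '[[100,30,-43,0,0,0,0.01],[100,58,-84,0,0,0,0.03],[100,86,-125,0,0,0,0.05],[100,114,-165,0,0,0,0.067],[100,138,-200,8,0,0,0.067],[100,138,-202,20,0,0,0.067],[100,138,-202,30,0,0,0.067],[100,138,-202,30,0,0,0.067]]'; python3 meas.py w7; python3 go.py 404 260 31 1.571
```

```text
clock: 10.95
eef_pos: [403.3, 257.3, 183.3]
eef_rot: [-3.137, 0.0, 1.57]
wrist_force: [0.5, 0.6, 0.3]
finger_gap: 94.4
finger_force: 0.0
tcp [403.8 257.4 184.1] [-3.138 -0.     1.57 ]
px [406.  23.] z 85.4 rect centre 534.6 394.9 size 30.9 76.7 ang 89.6 rgb [221. 200. 132.]
px [258. 180.] z 88.6 rect centre 404.4 260.5 size 55.9 55.7 ang 0.7 rgb [58. 52. 48.]
px [438. 233.] z 33.3 rect centre 608.3 190.8 size 78.8 17.7 ang 4.4 rgb [246. 243. 233.]
px [281. 270.] z 48.7 rect centre 430.5 148.5 size 46.8 45.8 ang 49.3 rgb [91. 97. 86.]
px [440. 273.] z 68.7 rect centre 612.0 158.9 size 32.9 3.9 ang 8.0 rgb [53. 40. 31.]
px [261. 370.] z 55.4 rect centre 407.6 8.8 size 33.0 10.9 ang 3.9 rgb [211. 178.  62.]
tcp [403.8 257.4 184.1] [-3.138 -0.     1.57 ] shift [  2.6   0.8 153.1] turn [-0.004 -0.    -0.001]
```

```bash
python3 -m crank '[[100,3,0.6,40,-0.004,0,0],[100,3,0.6,85,-0.004,0,0],[100,3,0.6,125,-0.004,0,0],[100,3,0.6,153,-0.004,0,0],[100,3,0.6,153,-0.004,0,0],[0,3,0.6,153,-0.004,0,0],[0,3,0.6,153,-0.004,0,0],[0,3,0.6,153,-0.004,0,0],[0,3,0.6,153,-0.004,0,0],[0,3,0.6,153,-0.004,0,0]]' 30; python3 -m crank '[[0,0,0,0,0,0,0],[0,0,0,-4,0,0,0],[0,0,0,-15,0,0,0],[0,0,0,-35,0,0,0],[0,0,0,-60,0,0,0],[0,0,0,-85,0,0,0],[0,0,0,-100,0,0,0],[0,0,0,-100,0,0,0]]'; python3 go.py 621 23.5 130 1.571
```

```text
clock: 12.0
eef_pos: [404.0, 261.5, 33.0]
eef_rot: [3.139, -0.002, 1.571]
wrist_force: [-0.1, -0.5, 5.4]
finger_gap: 61.2
finger_force: 30.0
clock: 12.8
eef_pos: [404.0, 261.6, 134.5]
eef_rot: [3.137, -0.003, 1.571]
wrist_force: [-0.3, 0.2, -4.7]
finger_gap: 61.3
finger_force: 30.0
tcp [404.  261.6 134.5] [ 3.137e+00 -3.000e-03  1.571e+00] shift [-238.1  216.9    4.8] turn [ 0.005 -0.003 -0.   ]
```

```bash
python3 -m crank '[[0,-15,5,0,0,0,0],[0,-50,15,0,0,0,0],[0,-90,25,0,0,0,0],[0,-130,40,0,0,0,0],[0,-170,60,0,0,0,0],[0,-205,90,0,0,0,0],[0,-228,125,0,0,0,0],[0,-238,160,0,0,0,0],[0,-238,190,0,0,0,0],[0,-238,210,0,0,0,0]]'; python3 -m crank '[[0,0,7,0,0,0,0],[0,0,7,0,0,0,0],[0,0,7,0,0,0,0]]'; python3 meas.py w8; python3 go.py 621 23.5 46 1.571
```

```text
clock: 13.8
eef_pos: [614.4, 22.5, 130.6]
eef_rot: [-3.141, -0.001, 1.57]
wrist_force: [0.0, 0.1, -4.7]
finger_gap: 61.2
finger_force: 30.0
clock: 14.1
eef_pos: [619.4, 23.3, 131.7]
eef_rot: [3.141, -0.001, 1.571]
wrist_force: [0.1, -0.2, -3.8]
finger_gap: 61.0
finger_force: 30.0
tcp [619.5  23.4 132. ] [ 3.141e+00 -1.000e-03  1.571e+00]
px [25. 41.] z 48.3 rect centre 439.8 145.6 size 47.2 30.2 ang 77.7 rgb [82. 85. 76.]
px [252.  86.] z 149.8 rect centre 616.2 109.7 size 24.7 0.2 ang 3.7 rgb [64. 47. 37.]
px [257. 213.] z 168.6 rect centre 619.5 39.5 size 28.3 84.9 ang 89.0 rgb [120. 101.  83.]
px [ 31. 230.] z 61.5 rect centre 413.7 -14.1 size 35.1 40.0 ang 20.7 rgb [190. 165.  60.]
px [461. 268.] z 35.3 rect centre 817.1 -74.6 size 79.4 84.4 ang 13.2 rgb [120. 141. 111.]
tcp [619.5  23.4 132. ] [ 3.141e+00 -1.000e-03  1.571e+00] shift [ 0.   1.4 86. ] turn [ 0.001 -0.001  0.   ]
```

View pics/w8.png

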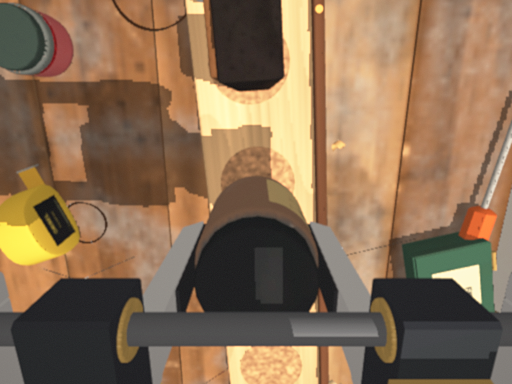

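The strop (247,45) stands centred on its disc (247,60), and the rosin jar is over the next disc (257,180). Lowering.

```bash
python3 -m crank '[[0,0,1,20,0,0,0],[0,0,1.5,45,0,0,0],[0,0,1.5,65,0,0,0],[0,0,1.5,77,0,0,0],[0,0,1.5,81,0,0,0],[0,0,1.5,83,0,0,0],[0,0,1.5,84,0,0,0],[0,0,1.5,85,0,0,0],[0,0,1.5,85,0,0,0],[0,0,1.5,85,0,0,0]]'
```

```text
clock: 15.15
eef_pos: [622.2, 23.3, 47.6]
eef_rot: [3.139, -0.001, 1.571]
wrist_force: [-0.3, 0.6, -4.1]
finger_gap: 60.8
finger_force: 30.0
```

```bash
python3 -m crank '[[0,0,-1,1,0,0,0],[0,0,-1,2,0,0,0],[0,0,-1,2.5,0,0,0],[0,0,-1,2.5,0,0,0]]'; python3 -m crank '[[0,0,0,0.7,0,0,0],[0,0,0,1.2,0,0,0],[0,0,0,1.2,0,0,0]]'
```

```text
clock: 15.55
eef_pos: [621.0, 23.3, 45.0]
eef_rot: [3.14, -0.001, 1.571]
wrist_force: [-4.2, -0.9, 2.2]
finger_gap: 61.1
finger_force: 30.0
clock: 15.85
eef_pos: [621.2, 23.3, 45.0]
eef_rot: [3.139, -0.001, 1.571]
wrist_force: [-9.3, -0.2, 13.2]
finger_gap: 61.3
finger_force: 30.0
```

```bash
python3 -m crank '[[67,0,0,-0.5,0,0,0],[70,0,0,-0.5,0,0,0],[75,0,0,-0.5,0,0,0],[85,0,0,-0.5,0,0,0],[90,0,0,-0.5,0,0,0],[90,0,0,-15,0,0,0],[90,0,0,-40,0,0,0],[100,0,0,-80,0,0,0],[100,0,0,-115,0,0,0],[100,0,0,-120,0,0,0]]'; python3 go.py 441.5 -140 160 1.571
```

```text
clock: 16.85
eef_pos: [622.5, 23.1, 169.5]
eef_rot: [3.132, -0.001, 1.571]
wrist_force: [0.0, 0.4, 0.7]
finger_gap: 94.1
finger_force: 0.0
tcp [622.5  23.1 169.5] [ 3.132e+00 -1.000e-03  1.571e+00] shift [-163.1 -181.1    7.6] turn [ 0.01  -0.001 -0.   ]
```

```bash
python3 -m crank '[[100,-30,-33,0,0,0,0],[100,-62,-68,0,0,0,0],[100,-94,-104,0,0,0,0],[100,-126,-140,0,0,0,0],[100,-154,-170,0,0,0,0],[100,-163,-180,5,0,0,0],[100,-163,-180,5,0,0,0],[100,-163,-180,5,0,0,0]]'; python3 meas.py w9; python3 go.py 441.5 -139.5 24 1.571
```

```text
clock: 17.65
eef_pos: [441.5, -139.4, 158.1]
eef_rot: [3.14, -0.001, 1.571]
wrist_force: [-1.0, 0.9, -0.5]
finger_gap: 93.8
finger_force: 0.0
tcp [ 441.7 -139.2  158.1] [ 3.140e+00 -1.000e-03  1.572e+00]
px [222.  43.] z 61.7 rect centre 413.1 -14.7 size 33.5 39.8 ang 19.4 rgb [243. 216.  75.]
px [468.  17.] z 98.3 rect centre 608.6 0.1 size 7.3 19.3 ang 62.7 rgb [82. 63. 50.]
px [256. 188.] z 73.6 rect centre 441.9 -138.9 size 50.2 51.0 ang 43.5 rgb [145. 138. 128.]
px [305. 289.] z 108.3 rect centre 489.4 -230.2 size 26.0 3.1 ang 16.8 rgb [162. 133.  45.]
px [432. 278.] z 33.1 rect centre 639.4 -251.7 size 78.1 17.8 ang 5.1 rgb [183.  59.  47.]
px [326. 365.] z 151.1 rect centre 493.8 -249.7 size 31.6 41.3 ang 21.1 rgb [248. 236.  85.]
tcp [ 441.7 -139.2  158.1] [ 3.140e+00 -1.000e-03  1.572e+00] shift [ -0.5  -0.4 134.1] turn [ 0.002 -0.001  0.001]
```

```bash
python3 -m crank '[[100,0,0,40,0,0,0],[100,0,0,85,0,0,0],[100,0,0,118,0,0,0],[100,0,0,134,0,0,0],[100,0,0,134,0,0,0],[0,0,0,134,0,0,0],[0,0,0,134,0,0,0],[0,0,0,134,0,0,0],[0,0,0,134,0,0,0],[0,0,0,134,0,0,0]]' 25; python3 -m crank '[[0,0,0,0,0,0,0],[0,0,0,0,0,0,0],[0,0,0,-4,0,0,0],[0,0,0,-15,0,0,0],[0,0,0,-35,0,0,0],[0,0,0,-60,0,0,0],[0,0,0,-80,0,0,0],[0,0,0,-80,0,0,0]]'; python3 go.py 628.8 -85.5 104 1.571
```

```text
clock: 18.7
eef_pos: [441.3, -139.8, 24.4]
eef_rot: [3.139, -0.001, 1.571]
wrist_force: [-0.6, -0.4, -0.8]
finger_gap: 57.8
finger_force: 0.0
clock: 19.5
eef_pos: [442.1, -140.3, 106.7]
eef_rot: [3.136, 0.001, 1.571]
wrist_force: [0.9, -0.2, -1.5]
finger_gap: 55.1
finger_force: 25.0
tcp [ 442.1 -140.3  106.7] [3.136e+00 1.000e-03 1.571e+00] shift [ 54.8 186.7   3.8] turn [ 0.006  0.001 -0.   ]
```

```bash
python3 -m crank '[[0,4,14,0,0,0,0],[0,15,50,0,0,0,0],[0,26,90,0,0,0,0],[0,37,128,0,0,0,0],[0,47,160,0,0,0,0],[0,53,180,0,0,0,0],[0,55,187,0,0,0,0],[0,55,187,0,0,0,0],[0,55,187,0,0,0,0]]'; python3 meas.py w10|head -1; python3 go.py 628.8 -85.5 40 1.571
```

```text
clock: 20.4
eef_pos: [627.0, -85.1, 103.9]
eef_rot: [3.141, -0.001, 1.571]
wrist_force: [0.3, -0.2, -0.9]
finger_gap: 55.3
finger_force: 25.0
tcp [627.  -85.2 104.2] [ 3.141e+00 -1.000e-03  1.570e+00]
tcp [627.  -85.2 104.2] [ 3.141e+00 -1.000e-03  1.570e+00] shift [-0.3  1.7 64.2] turn [ 0.001 -0.001 -0.001]
```

View pics/w10.png

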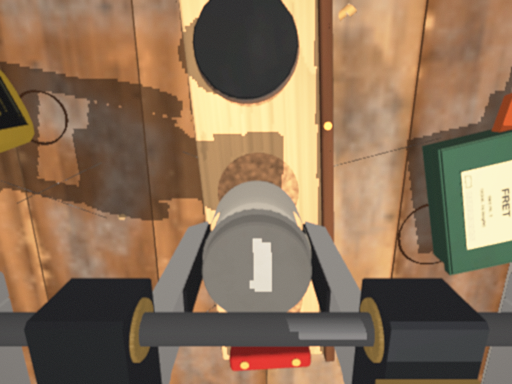

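The rosin jar (245,48) stands upright on the rack, and the pumice jar is over its disc (258,190). Lowering.

```bash
python3 -m crank '[[0,0,1,20,0,0,0],[0,0,1,42,0,0,0],[0,0,1,56,0,0,0],[0,0,1,61,0,0,0],[0,0,1,64,0,0,0],[0,0,1,65.5,0,0,0],[0,0,1,66.5,0,0,0],[0,0,1,66.5,0,0,0],[0,0,1,66.5,0,0,0]]'
```

```text
clock: 21.35
eef_pos: [629.2, -84.7, 38.3]
eef_rot: [3.139, -0.001, 1.571]
wrist_force: [-0.4, -0.8, -1.5]
finger_gap: 55.1
finger_force: 25.0
```

```bash
python3 -m crank '[[0,0,-0.5,1,0,0,0],[0,0,-0.5,1.8,0,0,0],[0,0,-0.5,2.5,0,0,0],[0,0,-0.5,3,0,0,0],[0,0,-0.5,3,0,0,0]]'
```

```text
clock: 21.85
eef_pos: [628.7, -84.8, 36.4]
eef_rot: [3.139, -0.001, 1.571]
wrist_force: [-6.1, 0.9, 13.5]
finger_gap: 55.3
finger_force: 25.0
```

```bash
python3 -m crank '[[61,0,0,-0.5,0,0,0],[64,0,0,-0.5,0,0,0],[70,0,0,-0.5,0,0,0],[80,0,0,-0.5,0,0,0],[85,0,0,-0.5,0,0,0],[85,0,0,-15,0,0,0],[85,0,0,-40,0,0,0],[100,0,0,-80,0,0,0],[100,0,0,-105,0,0,0],[100,0,0,-110,0,0,0]]'; python3 go.py 430.7 148 146 1.571
```

```text
clock: 22.85
eef_pos: [629.6, -85.1, 149.4]
eef_rot: [3.134, -0.0, 1.571]
wrist_force: [-0.8, -0.8, -0.1]
finger_gap: 93.7
finger_force: 0.0
tcp [629.6 -85.1 149.4] [ 3.134 -0.     1.571] shift [ 233.1 -198.9    1.9] turn [ 0.008 -0.    -0.   ]
```

```bash
python3 -m crank '[[100,5,-45,0,0,0,0],[100,20,-90,0,0,0,0],[100,45,-130,0,0,0,0],[100,80,-160,0,0,0,0],[100,120,-180,0,0,0,0],[100,165,-192,0,0,0,0],[100,208,-198,0,0,0,0],[100,232,-199,5,0,0,0],[100,232,-199,5,0,0,0],[100,232,-199,5,0,0,0]]'; python3 meas.py w11; python3 go.py 430.7 148 13 1.571
```

```text
clock: 23.85
eef_pos: [429.0, 147.2, 139.5]
eef_rot: [3.141, -0.001, 1.572]
wrist_force: [-0.2, -0.4, -0.3]
finger_gap: 94.2
finger_force: 0.0
tcp [429.2 146.7 139.6] [ 3.141e+00 -1.000e-03  1.571e+00]
px [454. 140.] z 33.2 rect centre 608.6 190.5 size 79.3 17.7 ang 4.0 rgb [250. 247. 236.]
px [258. 187.] z 48.5 rect centre 430.8 148.0 size 46.4 46.5 ang 89.0 rgb [62. 68. 60.]
px [475. 215.] z 123.3 rect centre 597.4 132.9 size 3.2 44.8 ang 4.1 rgb [73. 51. 35.]
px [166. 241.] z 168.8 rect centre 380.0 148.9 size 9.2 21.4 ang 32.6 rgb [99. 94. 90.]
px [347. 241.] z 168.8 rect centre 478.2 149.2 size 21.2 9.8 ang 56.1 rgb [98. 94. 90.]
px [427. 287.] z 50.8 rect centre 594.7 38.1 size 12.5 2.3 ang 61.9 rgb [109.  84.  67.]
px [235. 307.] z 40.7 rect centre 409.6 18.1 size 6.0 22.6 ang 89.0 rgb [193. 155.  57.]
px [243. 356.] z 62.3 rect centre 414.4 -16.9 size 33.1 29.8 ang 18.8 rgb [252. 240.  92.]
tcp [429.2 146.7 139.6] [ 3.141e+00 -1.000e-03  1.571e+00] shift [  1.2   1.3 126.6] turn [ 0.001 -0.001 -0.   ]
```

```bash
python3 -m crank '[[100,1,1,40,0,0,0],[100,1,1,80,0,0,0],[100,1,1,110,0,0,0],[100,1,1,124,0,0,0],[100,1,1,124,0,0,0],[0,1,1,124,0,0,0],[0,1,1,124,0,0,0],[0,1,1,124,0,0,0],[0,1,1,124,0,0,0],[0,1,1,124,0,0,0]]' 20; python3 -m crank '[[0,0,0,0,0,0,0],[0,0,0,0,0,0,0],[0,0,0,0,0,0,0]]'
```

```text
clock: 24.9
eef_pos: [430.7, 148.4, 16.2]
eef_rot: [3.139, -0.001, 1.571]
wrist_force: [0.3, 0.2, -0.9]
finger_gap: 57.4
finger_force: 0.0
clock: 25.2
eef_pos: [430.7, 148.4, 16.0]
eef_rot: [3.14, -0.001, 1.571]
wrist_force: [-1.0, -0.2, 3.9]
finger_gap: 51.4
finger_force: 20.0
```

```bash
python3 -m crank '[[0,0,0,-4,0,0,0],[0,-5,0,-20,0,0,0],[0,-25,2,-50,0,0,0],[0,-60,5,-80,0,0,0],[0,-105,10,-95,0,0,0],[0,-150,15,-95,0,0,0],[0,-195,22,-95,0,0,0],[0,-238,40,-95,0,0,0],[0,-275,65,-95,0,0,0],[0,-308,95,-95,0,0,0]]'; python3 go.py 636 -195 106 1.571
```

```text
clock: 26.2
eef_pos: [525.7, -162.0, 110.8]
eef_rot: [3.14, -0.001, 1.57]
wrist_force: [0.3, 1.5, -1.7]
finger_gap: 51.4
finger_force: 20.0
tcp [ 525.7 -162.   110.8] [ 3.14e+00 -1.00e-03  1.57e+00] shift [-32.9 110.4   4.9] turn [ 0.002 -0.001 -0.001]
```

```bash
python3 -m crank '[[0,-10,35,0,0,0,0],[0,-20,70,0,0,0,0],[0,-29,100,0,0,0,0],[0,-33,110,0,0,0,0],[0,-33,110,0,0,0,0],[0,-33,110,0,0,0,0]]'; python3 meas.py w12|head -1; python3 go.py 636 -195.3 31 1.571
```

```text
clock: 26.8
eef_pos: [634.8, -192.5, 110.3]
eef_rot: [3.141, -0.002, 1.571]
wrist_force: [-0.2, -0.2, -0.9]
finger_gap: 51.1
finger_force: 20.0
tcp [ 634.7 -192.5  110.6] [ 3.141e+00 -1.000e-03  1.571e+00]
tcp [ 634.7 -192.5  110.6] [ 3.141e+00 -1.000e-03  1.571e+00] shift [-2.9  1.2 79.6] turn [ 0.001 -0.001 -0.   ]
```

View pics/w12.png

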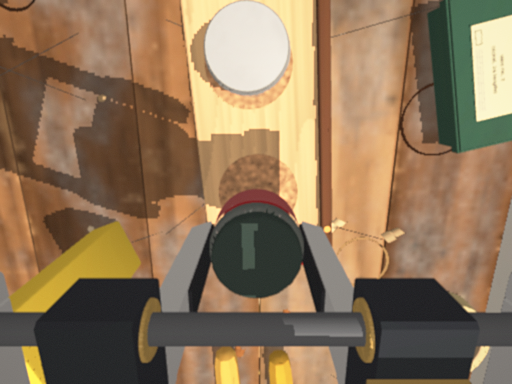

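The pumice jar (247,47) is centred on its disc and the peg jar is over the last one (258,190). The gripper body will clear the yellow block by about 24 mm in x. Lowering.

```bash
python3 -m crank '[[0,-2,1,20,0,0,0],[0,-3,1,45,0,0,0],[0,-3,1,65,0,0,0],[0,-3,1,75,0,0,0],[0,-3,1,78,0,0,0],[0,-3,1,79.5,0,0,0],[0,-3,1,80.5,0,0,0],[0,-3,1,80.5,0,0,0],[0,-3,1,80.5,0,0,0]]'
```

```text
clock: 27.75
eef_pos: [636.8, -195.8, 30.9]
eef_rot: [3.139, -0.001, 1.571]
wrist_force: [-0.8, -0.6, -1.9]
finger_gap: 51.3
finger_force: 20.0
```

```bash
python3 -m crank '[[0,0,-0.5,1,0,0,0],[0,0,-0.5,2,0,0,0],[0,0,-0.5,2.8,0,0,0],[0,0,-0.5,3.5,0,0,0],[0,0,-0.5,3.5,0,0,0]]'
```

```text
clock: 28.25
eef_pos: [636.2, -195.8, 28.0]
eef_rot: [3.14, -0.001, 1.571]
wrist_force: [-5.6, 0.8, 10.3]
finger_gap: 51.0
finger_force: 20.0
```

```bash
python3 -m crank '[[57,0,0,-0.5,0,0,0],[60,0,0,-0.5,0,0,0],[66,0,0,-0.5,0,0,0],[75,0,0,-0.5,0,0,0],[78,0,0,-0.5,0,0,0],[78,0,0,-15,0,0,0],[78,0,0,-45,0,0,0],[78,0,0,-90,0,0,0],[78,0,0,-140,0,0,0],[78,0,0,-190,0,0,0]]'; python3 -m crank '[[78,30,-30,-50,0,0,0],[78,60,-60,-100,0,0,0],[78,95,-80,-130,0,0,0],[78,130,-80,-150,0,0,0],[78,130,-80,-150,0,0,0],[78,130,-80,-150,0,0,0]]'
cat > fin.py <<'E'
from h import *
c=optics.calibration("wrist"); p,d=optics.camera("wrist"); W=cloud(p,d,c); cv2.imwrite("pics/fin.png",p[...,::-1])
m=((W[...,2]>45)&(W[...,2]<175)&(W[...,0]>560)&(W[...,0]<690)&(abs(W[...,1])<260)&(d>150)).astype(np.uint8)
k,l,st,ce=cv2.connectedComponentsWithStats(m)
for i in range(1,k):
    if st[i,4]<100: continue
    P=W[l==i]; zt=np.percentile(P[:,2],95); T=P[P[:,2]>zt-4]; r=cv2.minAreaRect(T[:,:2].astype(np.float32)); print(ce[i].round(),zt.round(1),np.round(r[0],1),np.round(r[1],1))
print(manip.read_state()["eef_pos"].round())
E
python3 fin.py
```

```text
clock: 29.25
eef_pos: [635.3, -195.8, 220.0]
eef_rot: [3.139, -0.001, 1.571]
wrist_force: [0.7, -0.0, -0.9]
finger_gap: 73.2
finger_force: 0.0
clock: 29.85
eef_pos: [555.4, -64.8, 369.2]
eef_rot: [3.136, -0.0, 1.573]
wrist_force: [-0.0, -0.5, -0.1]
finger_gap: 73.3
finger_force: 0.0
[302.  13.] 162.4 [615.3 113.1] [31.4  8.7]
[302.  93.] 100.9 [621.   21.6] [55.8 54.4]
[303. 166.] 86.0 [629.1 -84.2] [49.5 50.3]
[303. 229.] 61.2 [ 635.6 -196.8] [46.9 44.5]
[556. -66. 367.]
```

View pics/fin.png

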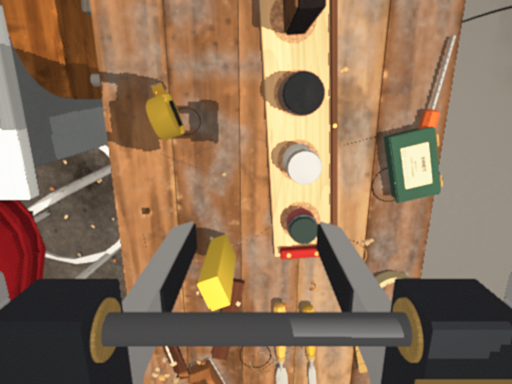

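All four stand upright on their discs: the peg jar at (302,226), pumice jar (303,165), rosin jar (302,93) and strop (302,13). The first three measure within about 2 mm of their disc centres. The strop's top is cut off in this view, but its visible edge puts it within a few millimetres. Handing in.

```bash
python3 -m crank '[[78,0,0,0,0,0,0],[78,0,0,0,0,0,0],[78,0,0,0,0,0,0]]' | head -2; python3 -c "
from cell import manip; print(manip.sign_off())"
```

```text
clock: 30.2
eef_pos: [555.6, -67.0, 365.6]
the job is handed in; nothing more can be done
None
```

I lined up the peg jar, pumice jar, rosin jar and strop block from the red end to the white end, upright and centred on their discs, and handed the job in at about 30 s; no verdict was returned.

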